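Put the bench supplies away after a bag job

ROBOT

A 7-joint arm with a two-finger parallel gripper is mounted at the origin on the work surface. World frame = base frame: x ahead of the robot, y to its left, z up, the work surface at z = 0. Lengths are in m, angles in rad, forces in N, time in s.
With the tool pointing down it reaches from about 0.4 to 0.85 m from the base axis. Payload 6.9 kg.
Tool frame: the origin (TCP) lies midway between the tips of the shut fingers; the grasp point (between the pads) lies 19 mm behind it; z points along the fingers, y is the line along which they close (so a half turn about z gives the same grasp; the last joint's range is limited). The gripper opens to 85 mm and grips with 20 to 120 N. Pads are 22 mm wide; open, the fingers measure 114 mm over their backs; the gripper's body (76 mm by 85 mm) begins 54 mm behind the grasp point. The pads swing forward as they close: fully open they stand 13 mm farther back than shut.
Start: joints at [1.25, 0.507, -0.238, 1.5, 0.126, 1.149, -0.155], TCP at [0.258, -0.569, 0.231] pointing down, gripper open.
Joint ranges: [-3.08, 3.08], [-0.24, 2.05], [-1.43, 1.35], [0, 2.5], [-1.52, 4.66], [0.17, 1.96], [-2.89, 2.89]. Speed limits (rad/s): [2.39, 2.39, 3.14, 3.14, 3.14, 3.14, 3.14].

INTERFACE

Orientations are given as a rotation vector (axis times angle).
In Python, from station import * gives the robot as it stands.
- The arm moves only by the tool carry_out, never from a script. Its argument "targets" is a list of rows, each an object with "slide": the shift along the tool's x, y, z in cm, a list of three; "rot": the turn, a rotation vector about the tool's x, y, z in rad, a list of three; "fingers": the finger opening in cm, from 0 to 8.54. A call has 1 to 12 rows; each row shifts and turns the commanded pose from where the row before left it, along the tool's axes as they then stand; what a row does not reach is not made up. A row lasts 1/10 s, in which the tool goes at most 50 mm and 8.59 degrees, less where a joint would pass 70% of its speed; a pose out of reach is approached as far as the arm can. A call is refused whole if a number of a shift passes 5 or a number of a turn 0.15, either way. A call with a gripper value outside its range is refused whole. The fingers move at their own pace and stop on an object; "grip_force" is the grip in N (left out, the last holds). Time passes only in rows, so rows that do not move let the fingers close. It gives the time, the measured TCP pose, the force, the opening and the grip force at its end, in the units of the state.
- observe(): the state, without advancing time (a new reading comes with each control period).
- grab_frame(name): name is "scene" or "top"; returns the picture (480x640x3 uint8, red, green, blue); there is no depth.
- camera_params(name): a dict with "fx", "fy", "cx", "cy" (pixels), "k1" (the pictures are not rectified: a ray, as slopes to the right and down, at radius r is drawn at 1 + k1 r^2 times it, then the intrinsics apply), "rvec" (rotation vector, rad) and "tvec" (3), from world to camera coordinates, as OpenCV has them. Camera axes: x right, y down, z forward; pixel columns grow to the right and rows downward; lengths in m; the calibration is good to about 2 mm. A picture is of the moment at which its call begins. camera_params takes no time and is no camera call.
- job_done(): hands the job in; it is judged then, once.
Trained networks look in the newest picture that a camera, given by its name, has taken for a name from the list of things; names that differ only in an ending like _2 or _b are one class to them, and where a whole thing is asked for, a point or a joint stands for the part that bears it (a point fixed in the world has none). Each returns a list of dicts, best first, with "p" (0 to 1); they miss things now and then, are a little off and sometimes report something else, mostly with a low value. They report only what shows in the picture. A call takes as long as a camera call.
- trace(camera, thing): "region" (480x640 bool, what is visible of it) and "bbox" ([left, top, right, bottom] in pixels, round what is visible of it).
The state is a dict: "time": time; "qpos": joint angles; "joint_velocities": joint speeds; "joint_torque": joint torques, N m; "tool_pos": TCP position; "tool_rot": TCP orientation; "wrist_force": force on the tool from outside, world axes, zero at the start; "torque": the same for the moment, N m; "opening": opening from 0.0 (shut) to 1.0 (fully open); "grip_force": force on a finger pad.
Only numpy, scipy, OpenCV 4.12 (cv2) and the standard library are available. Lean on these libraries where they do the work, as an engineer would, in place of code of your own. Each camera call takes 0.05 s, during which the arm holds its last target. There are 200 camera calls.

TASK

Clear the cutting mat: put both tape rolls over the spindle's post, the larger one flat at the bottom and the smaller one flat on top of it; stand the fat thread spool upright in the wide bay and the slim one upright in the narrow bay of the divided tray; and lay the awl flat inside the long tray, along it. Do not knock over the glue jar.

Things in the scene. Friction and masses are not known exactly. Their poses are not given: they have to be found in the camera images.
- big_roll: Larger roll of white paper tape, a ring lying flat: outside diameter 62 mm, bore 36 mm, 30 mm high. Loose, about 70 g. Origin at the centre of its underside, z up along the bore.
- small_roll: Smaller roll of white paper tape, a ring lying flat: outside diameter 46 mm, bore 30 mm, 24 mm high. Loose, about 35 g. Origin at the centre of its underside, z up along the bore.
- fat_spool: Fat thread spool, an upright cylinder of natural-coloured thread, 48 mm in diameter, 58 mm high over all, of which the topmost 6 mm is a narrow core 18 mm across (so grip it below 52 mm). Loose, about 90 g. Origin at the centre of its underside, z up.
- slim_spool: Slim thread spool, an upright cylinder of natural-coloured thread, 30 mm in diameter, 62 mm high over all, of which the topmost 6 mm is a narrow core 18 mm across (so grip it below 56 mm). Loose, about 50 g. Origin at the centre of its underside, z up.
- awl: Short awl lying flat: dark wooden handle of square section, 80 mm long, 24 mm wide and 24 mm high, with a brass ferrule and a steel point, 115 mm over all. Loose, about 60 g. Origin at the centre of the handle's underside; x along the handle towards the point (the handle spans x -40 to +40 mm, the point ends at x = +75 mm), z up.
- spindle: Fixed tape spindle: round steel base plate 80 mm in diameter and 6 mm thick with one upright round post in its middle, 12 mm in diameter, its top 64 mm above the table. Origin at the centre of the underside of the base, z up. A roll on it rests on the base plate, 6 mm above the table; a second one rests on the first.
- thread_tray: Fixed shallow wooden tray, divided in two: outside 88 mm along x, 147 mm along y, walls 18 mm high and 5 mm thick, floor 5 mm above the table. Origin at the centre of the underside, z up. A divider 18 mm high and 5 mm thick, across at y = +12 mm, leaves the wide bay (78 x 78 mm, centre at y = -29.5 mm) and the narrow bay (78 mm along x, 54 mm along y, centre at y = +41.5 mm).
- long_tray: Fixed shallow wooden tray, undivided: outside 66 mm along x, 182 mm along y (its long direction), walls 12 mm high and 5 mm thick, inside 56 x 172 mm, floor 5 mm above the table. Origin at the centre of the underside, z up.
- glue_jar: Glue jar standing among the things, 40 mm in diameter, 60 mm high, white cap, about 100 g, loose. Leave it standing. Origin at the centre of its underside, z up.

How it is judged:
At the end, for the whole second after the job is handed in: Larger roll flat on the spindle base within 15 mm of the post's axis, smaller flat on top of it within 12 mm; fat spool upright on the wide bay's floor, slim spool upright on the narrow bay's floor; awl flat on the long tray's floor, point and handle inside, along it within 0.35 rad; all at rest (horizontal distance between big_roll and spindle below 0.015 m and z of big_roll in the frame of spindle between 0.002 and 0.01 m and angle between each of big_roll, small_roll, fat_spool, slim_spool's own z axis and vertical below 0.15 rad and linear speed of each of big_roll, small_roll, fat_spool, slim_spool, awl below 0.02 m/s and angular speed of each of big_roll, small_roll, fat_spool, slim_spool, awl below 0.3 rad/s and horizontal distance between small_roll and spindle below 0.012 m and z of small_roll in the frame of spindle between 0.031 and 0.041 m and x of fat_spool in the frame of thread_tray between -0.018 and 0.018 m and y of fat_spool in the frame of thread_tray between -0.048 and -0.011 m and z of fat_spool in the frame of thread_tray between 0.001 and 0.01 m and x of slim_spool in the frame of thread_tray between -0.027 and 0.027 m and y of slim_spool in the frame of thread_tray between 0.027 and 0.056 m and z of slim_spool in the frame of thread_tray between 0.001 and 0.01 m and x of awl in the frame of long_tray between -0.019 and 0.019 m and z of awl in the frame of long_tray between 0.001 and 0.01 m and angle between the x axis of awl and the y axis of long_tray, either way round below 0.35 rad and x of long_tray in the frame of awl between -0.013 and 0.049 m); the robot touches nothing.
It fails at once if the glue jar is knocked over (tipped by more than 0.6 rad) (angle between glue_jar's own z axis and vertical above 0.6 rad).
It also fails if it takes over 128 s, if anything falls off the work surface, if the arm or the gripper's body presses on something with over 40 N, if the wrist force passes 120 N, or if a joint passes its speed limit or range.

## Working session

There is one attempt and no reset: what is moved stays moved. The work goes in short steps, Python scripts to look and compute and a tool call to move; the robot and the scene stay as the last step left them, time stands still between calls to the robot, and variables do not carry over. Pictures are saved under pics/ and viewed, at most 14 in all, crops included, and the job is handed in when it is done.

Besides the shell and the picture viewer there is one more tool, called as a command line: name --argument value ..., lists and objects as JSON in quotes. carry_out: Moves the arm, as the interface text tells. Its arguments: {"type":"object","properties":{"targets":{"type":"array"},"grip_force":{"type":"number"}},"required":["targets"]}

```bash
mkdir -p pics; ls
python3 - <<'E'
from station import *
import cv2
for n in("scene","top"):
    f=grab_frame(n); cv2.imwrite(f"pics/{n}0.png",f[:,:,::-1]); print(n,camera_params(n))
s=observe(); print({k:s[k] for k in("time","tool_pos","tool_rot","opening","qpos")})
E
```

```text
pics
scene {'fx': 526.3006661385452, 'fy': 526.3006661385452, 'cx': 321.17450788578196, 'cy': 240.3067875914131, 'k1': -0.027166923284482523, 'rvec': array([ 1.13521999,  2.36780299, -1.01667121]), 'tvec': array([ 0.35167962, -0.2650998 ,  1.42090361])}
top {'fx': 450.17948925590383, 'fy': 450.17948925590383, 'cx': 316.4512963604157, 'cy': 237.0630271826626, 'k1': -0.009708689397848943, 'rvec': array([ 2.14478133, -2.17559136,  0.10285124]), 'tvec': array([0.02564397, 0.55964893, 0.78557719])}
{'time': 0.1, 'tool_pos': array([ 0.2578777 , -0.56883048,  0.23049826]), 'tool_rot': array([-3.06912576e+00, -6.63398084e-01,  6.04229482e-04]), 'opening': 0.9983982632643591, 'qpos': array([ 1.2505301 ,  0.50829129, -0.23752232,  1.50101759,  0.12571282,
        1.14890702, -0.15481919])}
```

View pics/top0.png

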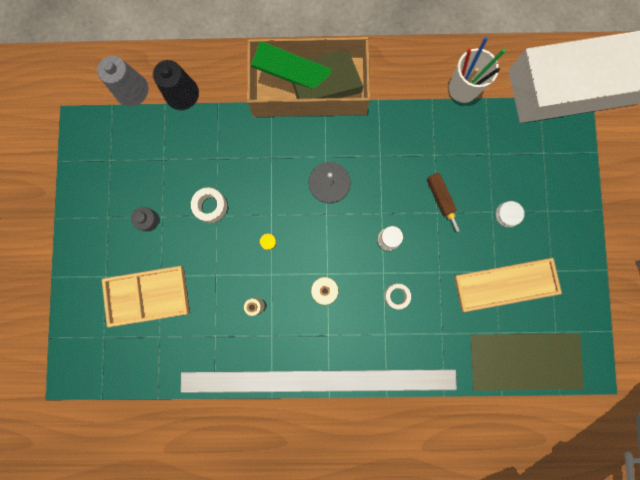

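View pics/scene0.png

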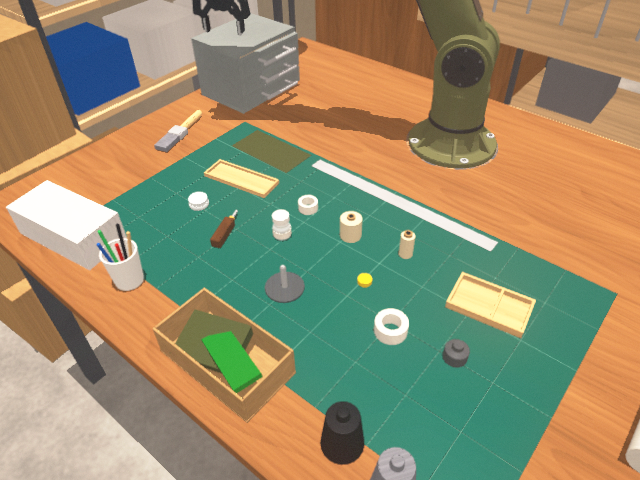

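```bash
cat > h.py <<'E'
from station import *
import numpy as np, cv2
from scipy.optimize import minimize
from scipy.spatial.transform import Rotation as R
def proj(n,P):
    c=camera_params(n); X=P@R.from_rotvec(c["rvec"]).as_matrix().T+c["tvec"]
    s=X[:,:2]/X[:,2:]; s=s*(1+c["k1"]*(s**2).sum(1,keepdims=True))
    return s*[c["fx"],c["fy"]]+[c["cx"],c["cy"]]
def cyl(d,z0,z1):
    a=np.linspace(0,2*np.pi,48,endpoint=False)
    return np.vstack([np.c_[d/2*np.cos(a),d/2*np.sin(a),0*a+z] for z in(z0,z1)])
def box(x0,x1,y0,y1,z0,z1): return np.array([[x,y,z] for x in(x0,x1) for y in(y0,y1) for z in(z0,z1)],float)
M=dict(big_roll=[cyl(62,0,30)],small_roll=[cyl(46,0,24)],fat_spool=[cyl(48,0,52),cyl(18,52,58)],
 slim_spool=[cyl(30,0,56),cyl(18,56,62)],awl=[box(-40,40,-12,12,0,24),np.vstack([box(40,50,-6,6,6,18),box(74,75,-1,1,11,13)])],
 spindle=[cyl(80,0,6),cyl(12,6,64)],thread_tray=[box(-44,44,-73.5,73.5,0,18)],long_tray=[box(-33,33,-91,91,0,12)],glue_jar=[cyl(40,0,60)])
def render(n,parts,x,y,w,z,S=8):
    m=np.zeros((480*2,640*2),np.uint8)
    for p in parts:
        q=R.from_rotvec([0,0,w]).apply(p/1000)+[x,y,z]
        h=cv2.convexHull(np.float32(proj(n,q)*2+.5)); cv2.fillConvexPoly(m,np.int32(np.round(h*256)),255,cv2.LINE_AA,8)
    return cv2.resize(m,(640,480),interpolation=cv2.INTER_AREA)/255.
def locate(name,x0,yaws=(0,),z=0,cams=("top","scene")):
    T={}
    for n in cams:
        r=trace(n,name)
        # candidate nearest to the guess
        u=proj(n,np.array([[*x0,z+.02]]))[0]
        r=[t for t in r if np.hypot(*((np.array(t["bbox"][:2])+t["bbox"][2:])/2-u))<45]
        if not r: print(name,n,"missed"); continue
        g=r[0]["region"].astype(np.uint8); c,_=cv2.findContours(g,cv2.RETR_EXTERNAL,cv2.CHAIN_APPROX_NONE)
        cv2.drawContours(g,c,-1,1,-1); T[n]=g
    out={}
    for sel in [[n] for n in T]+([list(T)] if len(T)>1 else []):
        def cost(v): return np.mean([np.abs(render(n,M[name],v[0]/100,v[1]/100,v[2],z)-T[n]).sum()/T[n].sum() for n in sel])
        bs=[]
        for w in yaws:
            s=np.array([x0[0]*100,x0[1]*100,w]); d=np.diag([1,1,.2 if len(yaws)>1 else 0])
            fix=len(yaws)==1
            f=(lambda v:cost([v[0],v[1],w])) if fix else cost
            s=s[:2] if fix else s
            bs.append(minimize(f,s,method="Nelder-Mead",options=dict(initial_simplex=np.vstack([s,s+d[:len(s),:len(s)]]),xatol=.01,fatol=1e-4)))
        b=min(bs,key=lambda b:b.fun); out["+".join(sel)]=b
        print(name,"+".join(sel),np.round(b.x,3),round(b.fun,3))
    return out
def unproj(n,u,z):
    from scipy.optimize import fsolve
    return fsolve(lambda p:proj(n,np.array([[p[0],p[1],z]]))[0]-u,[.55,0])
E
cat > a.py <<'E'
from h import *
px=dict(big_roll=(209,205),small_roll=(398,296),fat_spool=(325,291),slim_spool=(254,307),awl=(441,195),spindle=(329,183),thread_tray=(145,296),long_tray=(508,285),glue_jar=(391,238))
grab_frame("top");grab_frame("scene")
for k,u in px.items():
    x=unproj("top",u,.02)
    yaws={"awl":(-1.2-1.57,),"thread_tray":(0.1,),"long_tray":(.1,)}.get(k,(0,))
    if k in("awl","thread_tray","long_tray"): yaws=(-2.8,-2.5) if k=="awl" else (.05,.2)
    locate(k,x,yaws)
E
python3 a.py
```

```text
big_roll top [62.348 21.673] 0.155
big_roll scene [62.442 22.019] 0.062
big_roll top+scene [62.375 22.004] 0.11
small_roll top [ 45.104 -12.685] 0.079
small_roll scene [ 45.082 -12.749] 0.116
small_roll top+scene [ 45.108 -12.69 ] 0.099
fat_spool top [46.307  0.484] 0.074
fat_spool scene [46.226  0.558] 0.055
fat_spool top+scene [46.268  0.528] 0.067
slim_spool top [43.773 13.119] 0.182
slim_spool scene [43.441 13.08 ] 0.299
slim_spool top+scene [43.684 13.087] 0.24
awl top [ 63.765 -21.527  -2.748] 0.255
awl scene [ 63.608 -21.539  -2.711] 0.215
awl top+scene [ 63.729 -21.507  -2.728] 0.241
spindle top [66.73 -0.74] 0.039
spindle scene [66.499 -0.695] 0.103
spindle top+scene [66.641 -0.71 ] 0.079
thread_tray top [45.817 33.549  0.145] 0.039
thread_tray scene [45.66  33.512  0.149] 0.037
thread_tray top+scene [45.738 33.526  0.139] 0.041
long_tray top [ 47.038 -33.108   0.169] 0.077
long_tray scene [ 46.778 -33.159   0.169] 0.051
long_tray top+scene [ 46.846 -33.136   0.171] 0.068
glue_jar top [ 55.406 -11.251] 0.156
glue_jar scene [ 55.341 -11.612] 0.194
glue_jar top+scene [ 55.47  -11.311] 0.179
```

```bash
cat > p.py <<'E'
import sys; from h import *
# p.py x y z [yaw_y]: remaining shift in tool axes (cm), tilt, yaw turn about tool z
s=observe(); Q=R.from_rotvec(s["tool_rot"]); a=[float(v) for v in sys.argv[1:]]
A=Q.as_matrix(); d=np.array(a[:3])-s["tool_pos"]
yy=np.arctan2(A[1,1],A[0,1])
print("t",round(s["time"],2),"pos",np.round(s["tool_pos"],4),"yaw",round(yy,3),"z",np.round(A[:,2],3),"op",round(s["opening"],3),"q7",round(s["qpos"][6],2))
print("slide cm",np.round(d@A*100,2),"rows@4.5:",round(np.abs(d@A).max()/.045,1), "after turn, slide:",end=" ")
if len(a)>3:
    w=-(a[3]-yy); w=(w+np.pi/2)%np.pi-np.pi/2; print(np.round(d@(Q*R.from_rotvec([0,0,w])).as_matrix()*100,2),"turn z",round(w,3))
E
python3 p.py .637 -.215 .12 -1.157
```

```text
t 1.1 pos [ 0.2581 -0.5692  0.2313] yaw -1.145 z [-0.  0. -1.] op 0.998 q7 -0.15
slide cm [ 49.13 -16.61  11.13] rows@4.5: 10.9 after turn, slide: [ 48.93 -17.19  11.13] turn z 0.012
```

carry_out --targets '[{"slide": [4.1, -1.4, 0.9], "rot": [0, 0, 0], "fingers": 8.5}, {"slide": [4.1, -1.4, 0.9], "rot": [0, 0, 0], "fingers": 8.5}, {"slide": [4.1, -1.4, 0.9], "rot": [0, 0, 0], "fingers": 8.5}, {"slide": [4.1, -1.4, 0.9], "rot": [0, 0, 0], "fingers": 8.5}, {"slide": [4.1, -1.4, 0.9], "rot": [0, 0, 0], "fingers": 8.5}, {"slide": [4.1, -1.4, 0.9], "rot": [0, 0, 0], "fingers": 8.5}, {"slide": [4.1, -1.4, 0.9], "rot": [0, 0, 0], "fingers": 8.5}, {"slide": [4.1, -1.4, 0.9], "rot": [0, 0, 0], "fingers": 8.5}, {"slide": [4.1, -1.4, 0.9], "rot": [0, 0, 0], "fingers": 8.5}, {"slide": [4.1, -1.4, 0.9], "rot": [0, 0, 0], "fingers": 8.5}, {"slide": [4.1, -1.4, 0.9], "rot": [0, 0, 0], "fingers": 8.5}, {"slide": [4.1, -1.4, 0.9], "rot": [0, 0, 0.012], "fingers": 8.5}]'

```text
time: 2.3
tool_pos: [0.638, -0.2118, 0.123]
tool_rot: [3.074, 0.645, 0.0]
wrist_force: [0.2, -0.2, 1.1]
opening: 0.997
grip_force: 0.0
```

```bash
python3 p.py .637 -.215 .008 -1.157
```

```text
t 2.3 pos [ 0.638  -0.2118  0.123 ] yaw -1.157 z [ 0. -0. -1.] op 0.997 q7 -1.03
slide cm [-0.22  0.25 11.5 ] rows@4.5: 2.6 after turn, slide: [-0.22  0.25 11.5 ] turn z -0.0
```

carry_out --targets '[{"slide": [-0.2, 0.25, 2.5], "rot": [0, 0, 0], "fingers": 8.5}, {"slide": [0, 0, 3], "rot": [0, 0, 0], "fingers": 8.5}, {"slide": [0, 0, 3], "rot": [0, 0, 0], "fingers": 8.5}, {"slide": [0, 0, 2], "rot": [0, 0, 0], "fingers": 8.5}, {"slide": [0, 0, 1], "rot": [0, 0, 0], "fingers": 8.5}, {"slide": [0, 0, 0], "rot": [0, 0, 0], "fingers": 2}, {"slide": [0, 0, 0], "rot": [0, 0, 0], "fingers": 1.5}, {"slide": [0, 0, 0], "rot": [0, 0, 0], "fingers": 1.5}, {"slide": [0, 0, 0], "rot": [0, 0, 0], "fingers": 1.5}, {"slide": [0, 0, 0], "rot": [0, 0, 0], "fingers": 1.5}, {"slide": [0, 0, 0], "rot": [0, 0, 0], "fingers": 1.5}, {"slide": [0, 0, 0], "rot": [0, 0, 0], "fingers": 1.5}]' --grip_force 40

```text
time: 3.5
tool_pos: [0.6369, -0.2164, 0.0097]
tool_rot: [3.073, 0.645, 0.003]
wrist_force: [-0.7, -0.3, 7.2]
opening: 0.267
grip_force: 40.8
```

```bash
python3 p.py .4654 -.3137 .08 .171
```

```text
t 3.5 pos [ 0.6369 -0.2164  0.0097] yaw -1.157 z [ 0.002 -0.001 -1.   ] op 0.267 q7 -1.05
slide cm [-19.6    2.03  -7.06] rows@4.5: 4.4 after turn, slide: [ -6.68 -18.54  -7.06] turn z -1.328
```

carry_out --targets '[{"slide": [0, 0, -3], "rot": [0, 0, 0], "fingers": 1.5}, {"slide": [0, 0, -4], "rot": [0, 0, 0], "fingers": 1.5}, {"slide": [-3, 0.3, 0], "rot": [0, 0, 0], "fingers": 1.5}, {"slide": [-3.6, 0.4, 0], "rot": [0, 0, 0], "fingers": 1.5}, {"slide": [-3.6, 0.4, 0], "rot": [0, 0, 0], "fingers": 1.5}, {"slide": [-3.6, 0.4, 0], "rot": [0, 0, 0], "fingers": 1.5}, {"slide": [-3.3, 0.3, 0], "rot": [0, 0, 0], "fingers": 1.5}, {"slide": [-2.5, 0.2, 0], "rot": [0, 0, 0], "fingers": 1.5}, {"slide": [0, 0, 0], "rot": [0, 0, -0.13], "fingers": 1.5}, {"slide": [0, 0, 0], "rot": [0, 0, -0.13], "fingers": 1.5}, {"slide": [0, 0, 0], "rot": [0, 0, -0.13], "fingers": 1.5}, {"slide": [0, 0, 0], "rot": [0, 0, -0.13], "fingers": 1.5}]'

```text
time: 4.7
tool_pos: [0.4645, -0.3133, 0.0786]
tool_rot: [2.801, 1.421, 0.0]
wrist_force: [-0.1, 0.1, -1.0]
opening: 0.268
grip_force: 39.9
```

carry_out --targets '[{"slide": [0, 0, 0], "rot": [0, 0, -0.13], "fingers": 1.5}, {"slide": [0, 0, 0], "rot": [0, 0, -0.13], "fingers": 1.5}, {"slide": [0, 0, 0], "rot": [0, 0, -0.13], "fingers": 1.5}, {"slide": [0, 0, 0], "rot": [0, 0, -0.13], "fingers": 1.5}, {"slide": [0, 0, 0], "rot": [0, 0, -0.13], "fingers": 1.5}, {"slide": [0, 0, 0], "rot": [0, 0, -0.13], "fingers": 1.5}, {"slide": [0, 0, 0], "rot": [0, 0, -0.03], "fingers": 1.5}, {"slide": [0, 0, 0], "rot": [0, 0, 0], "fingers": 1.5}]'

```text
time: 5.5
tool_pos: [0.4644, -0.3133, 0.0783]
tool_rot: [-2.024, -2.403, -0.0]
wrist_force: [0.4, -0.6, -0.4]
opening: 0.265
grip_force: 39.9
```

```bash
python3 p.py .4654 -.3137 .015 .171
python3 - <<'E'
from h import *
a=grab_frame("top")[200:400,400:640,::-1];b=grab_frame("scene")[100:300,150:390,::-1]
cv2.imwrite("pics/awl.png",cv2.resize(np.hstack([a,b]),(800,333)))
E
```

```text
t 5.5 pos [ 0.4644 -0.3133  0.0783] yaw 0.171 z [ 0.  0. -1.] op 0.265 q7 0.22
slide cm [-0.05  0.09  6.33] rows@4.5: 1.4 after turn, slide: [-0.05  0.09  6.33] turn z -0.0
```

View pics/awl.png

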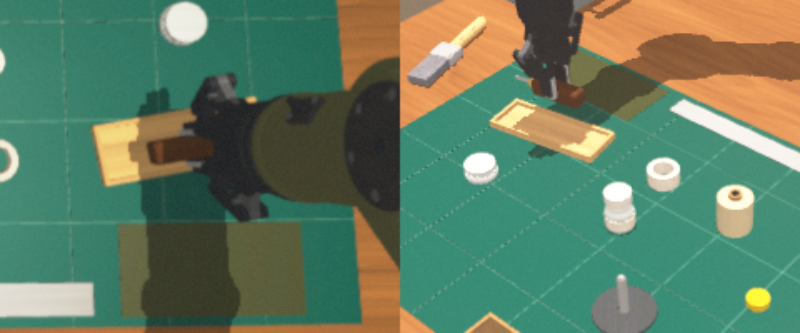

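The awl is held over the tray (crop px ~185,150), aligned along it, point to the right; the jar stands. Lower and release.

carry_out --targets '[{"slide": [0, 0.1, 2.5], "rot": [0, 0, 0], "fingers": 1.5}, {"slide": [0, 0, 2.2], "rot": [0, 0, 0], "fingers": 1.5}, {"slide": [0, 0, 1], "rot": [0, 0, 0], "fingers": 1.5}, {"slide": [0, 0, 0.5], "rot": [0, 0, 0], "fingers": 1.5}, {"slide": [0, 0, 0], "rot": [0, 0, 0], "fingers": 1.5}, {"slide": [0, 0, 0], "rot": [0, 0, 0], "fingers": 3.6}, {"slide": [0, 0, 0], "rot": [0, 0, 0], "fingers": 3.6}, {"slide": [0, 0, -2], "rot": [0, 0, 0], "fingers": 3.6}, {"slide": [0, 0, -4], "rot": [0, 0, 0], "fingers": 7}, {"slide": [0, 0, -4], "rot": [0, 0, 0], "fingers": 8.5}]'

```text
time: 6.6
tool_pos: [0.4653, -0.3127, 0.1177]
tool_rot: [-2.021, -2.405, -0.0]
wrist_force: [0.4, -0.7, 0.0]
opening: 0.745
grip_force: 0.0
```

```bash
python3 p.py .451 -.127 .10 .171
```

```text
t 6.6 pos [ 0.4653 -0.3127  0.1177] yaw 0.173 z [-0.     0.001 -1.   ] op 0.745 q7 0.26
slide cm [18.54  1.79  1.78] rows@4.5: 4.1 after turn, slide: [18.54  1.75  1.78] turn z 0.002
```

```bash
python3 p.py .624 .220 .10 .171
```

```text
t 6.6 pos [ 0.4653 -0.3127  0.1177] yaw 0.173 z [-0.     0.001 -1.   ] op 0.745 q7 0.26
slide cm [49.74 24.81  1.8 ] rows@4.5: 11.1 after turn, slide: [49.79 24.7   1.8 ] turn z 0.002
```

carry_out --targets '[{"slide": [4.1, 2, 0], "rot": [0, 0, 0], "fingers": 8.5}, {"slide": [4.2, 2.1, 0], "rot": [0, 0, 0], "fingers": 8.5}, {"slide": [4.2, 2.1, 0], "rot": [0, 0, 0], "fingers": 8.5}, {"slide": [4.2, 2.1, 0], "rot": [0, 0, 0], "fingers": 8.5}, {"slide": [4.2, 2.1, 0], "rot": [0, 0, 0], "fingers": 8.5}, {"slide": [4.2, 2.1, 0], "rot": [0, 0, 0], "fingers": 8.5}, {"slide": [4.2, 2.1, 0], "rot": [0, 0, 0], "fingers": 8.5}, {"slide": [4.2, 2.1, 0], "rot": [0, 0, 0], "fingers": 8.5}, {"slide": [4.2, 2.1, 0], "rot": [0, 0, 0], "fingers": 8.5}, {"slide": [4.2, 2.1, 0], "rot": [0, 0, 0], "fingers": 8.5}, {"slide": [4.2, 2.1, 0], "rot": [0, 0, 0], "fingers": 8.5}, {"slide": [3.6, 1.8, 1], "rot": [0, 0, 0], "fingers": 8.5}]'

```text
time: 7.8
tool_pos: [0.6254, 0.2228, 0.1084]
tool_rot: [2.02, 2.405, 0.006]
wrist_force: [0.6, -0.9, 0.5]
opening: 0.995
grip_force: 0.0
```

```bash
cat > b.py <<'E'
from h import *
grab_frame("top");grab_frame("scene"); locate("awl",(.465,-.313),(-1.4,-1.2),z=.005)
E
python3 b.py; python3 p.py .624 .220 .008 .171
```

```text
awl top [ 46.693 -31.165  -1.437] 0.162
awl scene [ 46.596 -31.099  -1.496] 0.331
awl top+scene [ 46.686 -31.124  -1.452] 0.26
t 8.0 pos [0.6239 0.2205 0.1064] yaw 0.175 z [-0.  0. -1.] op 0.995 q7 -0.6
slide cm [-0.06 -0.    9.84] rows@4.5: 2.2 after turn, slide: [-0.06 -0.    9.84] turn z 0.004
```

carry_out --targets '[{"slide": [0, 0, 3], "rot": [0, 0, 0], "fingers": 8.5}, {"slide": [0, 0, 3.5], "rot": [0, 0, 0], "fingers": 8.5}, {"slide": [0, 0, 2.5], "rot": [0, 0, 0], "fingers": 8.5}, {"slide": [0, 0, 1.3], "rot": [0, 0, 0], "fingers": 8.5}, {"slide": [0, 0, 0], "rot": [0, 0, 0], "fingers": 6.5}, {"slide": [0, 0, 0], "rot": [0, 0, 0], "fingers": 5}, {"slide": [0, 0, 0], "rot": [0, 0, 0], "fingers": 5}, {"slide": [0, 0, 0], "rot": [0, 0, 0], "fingers": 5}, {"slide": [0, 0, 0], "rot": [0, 0, 0], "fingers": 5}]'

```text
time: 8.9
tool_pos: [0.625, 0.2195, 0.0046]
tool_rot: [2.021, 2.404, 0.003]
wrist_force: [0.4, -0.5, 5.3]
opening: 0.721
grip_force: 43.9
```

```bash
python3 p.py .666 -.0072 .11 .171
```

```text
t 8.9 pos [0.625  0.2195 0.0046] yaw 0.173 z [ 0.002  0.001 -1.   ] op 0.721 q7 -0.67
slide cm [-23.04   0.16 -10.55] rows@4.5: 5.1 after turn, slide: [-23.04   0.2  -10.55] turn z 0.002
```

carry_out --targets '[{"slide": [0, 0, -2.5], "rot": [0, 0, 0], "fingers": 5}, {"slide": [0, 0, -4], "rot": [0, 0, 0], "fingers": 5}, {"slide": [-1, 0, -4], "rot": [0, 0, 0], "fingers": 5}, {"slide": [-3, 0, 0], "rot": [0, 0, 0], "fingers": 5}, {"slide": [-4, 0.1, 0], "rot": [0, 0, 0], "fingers": 5}, {"slide": [-4, 0, 0], "rot": [0, 0, 0], "fingers": 5}, {"slide": [-4, 0.1, 0], "rot": [0, 0, 0], "fingers": 5}, {"slide": [-4, 0, 0], "rot": [0, 0, 0], "fingers": 5}, {"slide": [-3, 0, 0], "rot": [0, 0, 0], "fingers": 5}, {"slide": [0, 0, 0], "rot": [0, 0, 0], "fingers": 5}]'

```text
time: 9.9
tool_pos: [0.6665, -0.0146, 0.1078]
tool_rot: [2.029, 2.395, -0.005]
wrist_force: [-0.6, -1.1, -1.0]
opening: 0.719
grip_force: 44.0
```

```bash
python3 p.py .666 -.0072 .0116 .171
python3 - <<'E'
from h import *
a=grab_frame("top")[100:300,230:430,::-1];b=grab_frame("scene")[180:380,180:380,::-1]
cv2.imwrite("pics/roll.png",cv2.resize(np.hstack([a,b]),(800,400)))
E
```

```text
t 9.9 pos [ 0.6665 -0.0146  0.1078] yaw 0.165 z [-0.    -0.004 -1.   ] op 0.719 q7 -0.26
slide cm [0.77 0.08 9.62] rows@4.5: 2.1 after turn, slide: [0.77 0.08 9.62] turn z -0.006
```

View pics/roll.png

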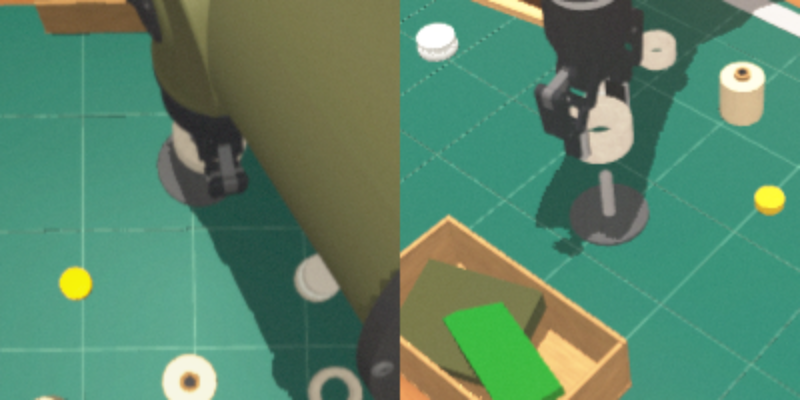

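Run:
```python
from h import *
f=grab_frame("scene")[:,:,::-1].copy()
b=cv2.resize(f[195:295,230:330],(600,600),interpolation=cv2.INTER_CUBIC)
s=observe();
for z in(0,.03):
    q=np.r_[cyl(62,0,0)[:48],cyl(36,0,0)[:48]]/1000+s["tool_pos"]+[0,0,-.0046+z]
    for u in (proj("scene",q)-[230,195])*6: cv2.circle(b,tuple(int(v) for v in u),2,(0,0,255) if z else (255,0,0),-1)
cv2.imwrite("pics/roll2.png",b)
```

```text
(no output)
```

View pics/roll2.png

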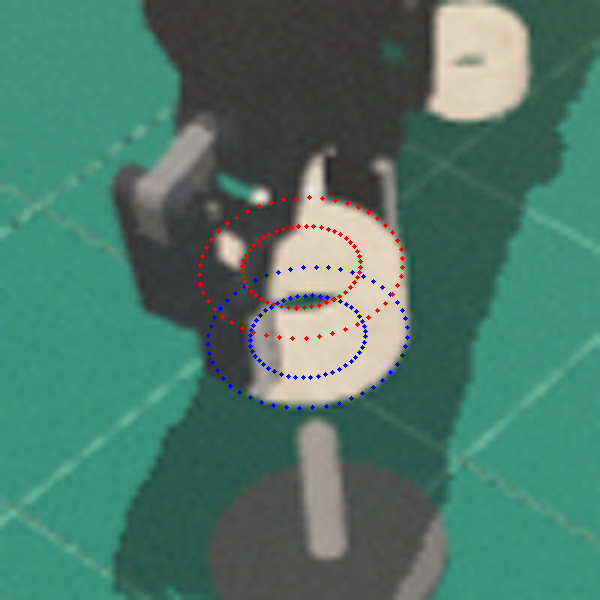

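The outline matches a level roll above the spindle; the slit at (300,300) is its bore. Lowering.

carry_out --targets '[{"slide": [0.4, 0.1, 1.5], "rot": [0, 0, 0], "fingers": 5}, {"slide": [0.4, 0, 2.5], "rot": [0, 0, 0], "fingers": 5}, {"slide": [0, 0, 3], "rot": [0, 0, 0], "fingers": 5}, {"slide": [0, 0, 1.7], "rot": [0, 0, 0], "fingers": 5}, {"slide": [0, 0, 0.8], "rot": [0, 0, 0], "fingers": 5}, {"slide": [0, 0, 0], "rot": [0, 0, 0], "fingers": 5}, {"slide": [0, 0, 0], "rot": [0, 0, 0], "fingers": 8.5}, {"slide": [0, 0, 0], "rot": [0, 0, 0], "fingers": 8.5}, {"slide": [0, 0, 0], "rot": [0, 0, 0], "fingers": 8.5}, {"slide": [0, 0, -2], "rot": [0, 0, 0], "fingers": 8.5}, {"slide": [0, 0, -4], "rot": [0, 0, 0], "fingers": 8.5}, {"slide": [0, 0, -4.5], "rot": [0, 0, 0], "fingers": 8.5}]'

```text
time: 11.25
tool_pos: [0.6647, 0.0008, 0.1188]
tool_rot: [-2.02, -2.404, 0.002]
wrist_force: [1.2, 0.7, -0.0]
opening: 0.996
grip_force: 0.0
```

```bash
python3 p.py .451 -.127 .12 .171
```

```text
t 11.25 pos [0.6647 0.0008 0.1188] yaw 0.173 z [-0.002  0.    -1.   ] op 0.996 q7 -0.27
slide cm [ -8.91 -23.25  -0.08] rows@4.5: 5.2 after turn, slide: [ -8.96 -23.23  -0.08] turn z 0.002
```

carry_out --targets '[{"slide": [-1, -3, 0], "rot": [0, 0, 0], "fingers": 8.5}, {"slide": [-1.6, -4.2, 0], "rot": [0, 0, 0], "fingers": 8.5}, {"slide": [-1.6, -4.2, 0], "rot": [0, 0, 0], "fingers": 8.5}, {"slide": [-1.6, -4.2, 0], "rot": [0, 0, 0], "fingers": 8.5}, {"slide": [-1.6, -4.2, 0], "rot": [0, 0, 0], "fingers": 8.5}, {"slide": [-1.5, -3.4, 1], "rot": [0, 0, 0], "fingers": 8.5}, {"slide": [0, 0, 2], "rot": [0, 0, 0], "fingers": 7}, {"slide": [0, 0, 0], "rot": [0, 0, 0], "fingers": 7}, {"slide": [0, 0, 0], "rot": [0, 0, 0], "fingers": 7}]'

```text
time: 12.15
tool_pos: [0.4531, -0.1261, 0.089]
tool_rot: [2.02, 2.405, 0.001]
wrist_force: [-0.5, 0.5, 0.3]
opening: 0.818
grip_force: 0.0
```

```bash
python3 p.py .451 -.127 .002 .171
python3 - <<'E'
from h import *
grab_frame("top");f=grab_frame("scene");
locate("big_roll",(.666,-.005),z=.006)
b=cv2.resize(f[240:320,245:325,::-1],(480,480),interpolation=cv2.INTER_CUBIC)
cv2.imwrite("pics/roll3.png",b)
E
```

```text
t 12.15 pos [ 0.4531 -0.1261  0.089 ] yaw 0.174 z [ 0.001  0.    -1.   ] op 0.818 q7 -0.13
slide cm [-0.05 -0.23  8.7 ] rows@4.5: 1.9 after turn, slide: [-0.05 -0.23  8.7 ] turn z 0.003
big_roll top [66.527  0.167] 0.08
big_roll scene [66.4    0.219] 0.379
big_roll top+scene [66.466  0.221] 0.232
```

View pics/roll3.png

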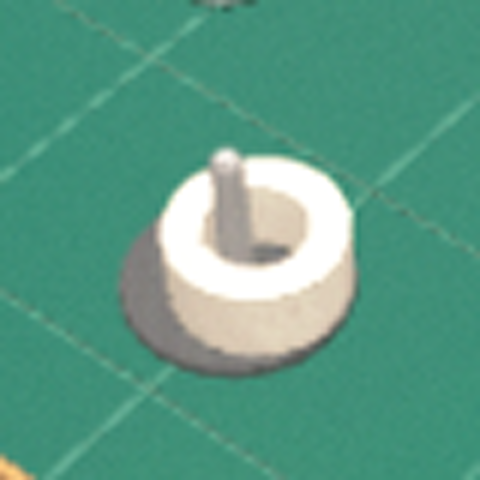

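The big roll lies flat round the post, about 9 mm off centre (allowed: 15; bore can't exceed 12). Next the small roll.

carry_out --targets '[{"slide": [0, -0.2, 2.5], "rot": [0, 0, 0], "fingers": 7}, {"slide": [0, 0, 3], "rot": [0, 0, 0], "fingers": 7}, {"slide": [0, 0, 2], "rot": [0, 0, 0], "fingers": 7}, {"slide": [0, 0, 1.1], "rot": [0, 0, 0], "fingers": 7}, {"slide": [0, 0, 0], "rot": [0, 0, 0], "fingers": 5}, {"slide": [0, 0, 0], "rot": [0, 0, 0], "fingers": 3.5}, {"slide": [0, 0, 0], "rot": [0, 0, 0], "fingers": 3.5}, {"slide": [0, 0, 0], "rot": [0, 0, 0], "fingers": 3.5}, {"slide": [0, 0, 0], "rot": [0, 0, 0], "fingers": 3.5}, {"slide": [0, 0, -2], "rot": [0, 0, 0], "fingers": 3.5}, {"slide": [0, 0, -4], "rot": [0, 0, 0], "fingers": 3.5}, {"slide": [0, 0, -4], "rot": [0, 0, 0], "fingers": 3.5}]' --grip_force 30

```text
time: 13.55
tool_pos: [0.4496, -0.1265, 0.1033]
tool_rot: [-2.019, -2.404, 0.0]
wrist_force: [0.7, -1.2, 0.4]
opening: 0.528
grip_force: 31.0
```

```bash
python3 p.py .666 -.0072 .135 .171
```

```text
t 13.55 pos [ 0.4496 -0.1265  0.1033] yaw 0.173 z [-0.002  0.001 -1.   ] op 0.528 q7 -0.11
slide cm [ 8.02 23.37 -3.19] rows@4.5: 5.2 after turn, slide: [ 8.08 23.35 -3.19] turn z 0.002
```

carry_out --targets '[{"slide": [0, 0, -3.5], "rot": [0, 0, 0], "fingers": 3.5}, {"slide": [1, 3, 0], "rot": [0, 0, 0], "fingers": 3.5}, {"slide": [1.3, 3.8, 0], "rot": [0, 0, 0], "fingers": 3.5}, {"slide": [1.3, 3.8, 0], "rot": [0, 0, 0], "fingers": 3.5}, {"slide": [1.3, 3.8, 0], "rot": [0, 0, 0], "fingers": 3.5}, {"slide": [1.3, 3.8, 0], "rot": [0, 0, 0], "fingers": 3.5}, {"slide": [1.1, 3.2, 0], "rot": [0, 0, 0], "fingers": 3.5}, {"slide": [0.7, 2, 0], "rot": [0, 0, 0], "fingers": 3.5}, {"slide": [0, 0, 0], "rot": [0, 0, 0], "fingers": 3.5}, {"slide": [0, 0, 0], "rot": [0, 0, 0], "fingers": 3.5}, {"slide": [0, 0, 0], "rot": [0, 0, 0], "fingers": 3.5}]'

```text
time: 14.65
tool_pos: [0.6662, -0.0088, 0.1372]
tool_rot: [-2.022, -2.404, 0.002]
wrist_force: [-0.3, -0.6, -0.6]
opening: 0.53
grip_force: 31.0
```

```bash
python3 p.py .666 -.0072 .041 .171
```

```text
t 14.65 pos [ 0.6662 -0.0088  0.1372] yaw 0.172 z [-0.001 -0.001 -1.   ] op 0.53 q7 -0.25
slide cm [0.16 0.02 9.62] rows@4.5: 2.1 after turn, slide: [0.16 0.02 9.62] turn z 0.001
```

carry_out --targets '[{"slide": [0.1, 0, 1.5], "rot": [0, 0, 0], "fingers": 3.5}, {"slide": [0, 0, 2.5], "rot": [0, 0, 0], "fingers": 3.5}, {"slide": [0, 0, 2.5], "rot": [0, 0, 0], "fingers": 3.5}, {"slide": [0, 0, 2], "rot": [0, 0, 0], "fingers": 3.5}, {"slide": [0, 0, 1.1], "rot": [0, 0, 0], "fingers": 3.5}, {"slide": [0, 0, 0], "rot": [0, 0, 0], "fingers": 3.5}, {"slide": [0, 0, 0], "rot": [0, 0, 0], "fingers": 6.5}, {"slide": [0, 0, 0], "rot": [0, 0, 0], "fingers": 7.5}, {"slide": [0, 0, 0], "rot": [0, 0, 0], "fingers": 7.5}, {"slide": [0, 0, -2], "rot": [0, 0, 0], "fingers": 7.5}, {"slide": [0, 0, -4], "rot": [0, 0, 0], "fingers": 7.5}, {"slide": [0, 0, -3], "rot": [0, 0, 0], "fingers": 7.5}]'

```text
time: 15.85
tool_pos: [0.6672, -0.0065, 0.1333]
tool_rot: [2.021, 2.405, 0.002]
wrist_force: [0.6, -0.1, 0.4]
opening: 0.879
grip_force: 0.0
```

```bash
python3 p.py .4627 .0053 .12 .171
```

```text
t 15.85 pos [ 0.6672 -0.0065  0.1333] yaw 0.173 z [ 0.001  0.    -1.   ] op 0.879 q7 -0.26
slide cm [  4.69 -19.94   1.31] rows@4.5: 4.4 after turn, slide: [  4.64 -19.95   1.31] turn z 0.002
```

carry_out --targets '[{"slide": [0.8, -3.5, 0], "rot": [0, 0, 0], "fingers": 8.5}, {"slide": [1, -4.2, 0], "rot": [0, 0, 0], "fingers": 8.5}, {"slide": [1, -4.2, 0], "rot": [0, 0, 0], "fingers": 8.5}, {"slide": [1, -4.2, 0], "rot": [0, 0, 0], "fingers": 8.5}, {"slide": [0.9, -3.8, 0], "rot": [0, 0, 0], "fingers": 8.5}, {"slide": [0, 0, 1], "rot": [0, 0, 0], "fingers": 8.5}, {"slide": [0, 0, 0], "rot": [0, 0, 0], "fingers": 8.5}, {"slide": [0, 0, 0], "rot": [0, 0, 0], "fingers": 8.5}]'

```text
time: 16.65
tool_pos: [0.464, 0.0053, 0.1216]
tool_rot: [2.021, 2.404, 0.002]
wrist_force: [0.3, -1.0, 0.1]
opening: 0.996
grip_force: 0.0
```

```bash
python3 p.py .4627 .0053 .015 .171
python3 - <<'E'
from h import *
f=grab_frame("scene"); 
b=cv2.resize(f[160:320,240:440,::-1],(750,600),interpolation=cv2.INTER_CUBIC)
cv2.imwrite("pics/s4.png",b)
E
```

```text
t 16.65 pos [0.464  0.0053 0.1216] yaw 0.173 z [ 0.001  0.    -1.   ] op 0.996 q7 -0.37
slide cm [ 0.02 -0.15 10.66] rows@4.5: 2.4 after turn, slide: [ 0.02 -0.15 10.66] turn z 0.002
```

View pics/s4.png

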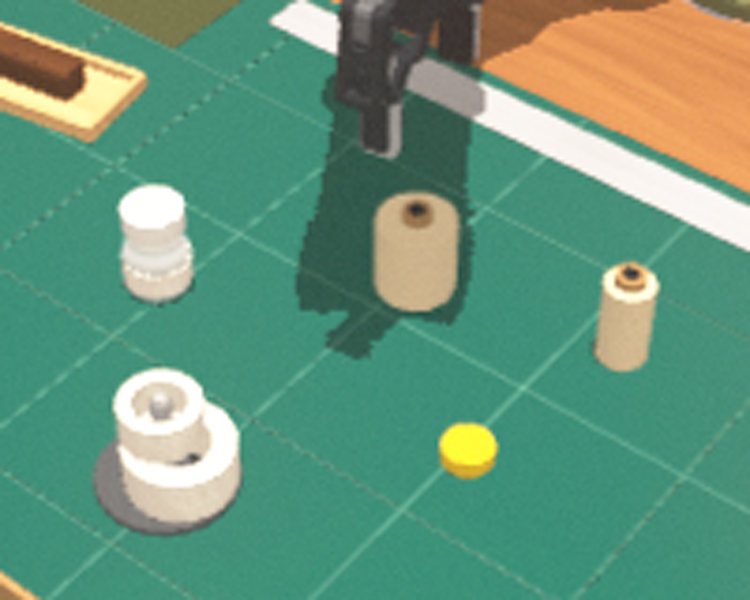

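Both rolls are stacked flat on the post (s4 px 160,440), jar standing. Now the fat spool.

carry_out --targets '[{"slide": [0, -0.15, 2], "rot": [0, 0, 0], "fingers": 8.5}, {"slide": [0, 0, 3], "rot": [0, 0, 0], "fingers": 8.5}, {"slide": [0, 0, 3], "rot": [0, 0, 0], "fingers": 8.5}, {"slide": [0, 0, 1.7], "rot": [0, 0, 0], "fingers": 8.5}, {"slide": [0, 0, 1], "rot": [0, 0, 0], "fingers": 7}, {"slide": [0, 0, 0], "rot": [0, 0, 0], "fingers": 5.2}, {"slide": [0, 0, 0], "rot": [0, 0, 0], "fingers": 4}, {"slide": [0, 0, 0], "rot": [0, 0, 0], "fingers": 4}, {"slide": [0, 0, 0], "rot": [0, 0, 0], "fingers": 4}, {"slide": [0, 0, 0], "rot": [0, 0, 0], "fingers": 4}]'

```text
time: 17.7
tool_pos: [0.4616, 0.0048, 0.0148]
tool_rot: [2.021, 2.404, 0.001]
wrist_force: [0.6, -0.6, -2.0]
opening: 0.554
grip_force: 31.0
```

```bash
python3 - <<'E'
from h import *
c=np.array([.4575,.3353]);w=.142
for y in(-.0295,.0415): print(c+y*np.array([-np.sin(w),np.cos(w)]))
E
python3 p.py .4617 .3061 .14 .171
```

```text
[0.46167494 0.30609692]
[0.45162678 0.3763823 ]
t 17.7 pos [0.4616 0.0048 0.0148] yaw 0.173 z [ 0.001 -0.    -1.   ] op 0.554 q7 -0.56
slide cm [ 29.68   5.2  -12.52] rows@4.5: 6.6 after turn, slide: [ 29.69   5.15 -12.52] turn z 0.002
```

carry_out --targets '[{"slide": [0, 0, -2.5], "rot": [0, 0, 0], "fingers": 4}, {"slide": [0, 0, -4.5], "rot": [0, 0, 0], "fingers": 4}, {"slide": [0, 0, -4], "rot": [0, 0, 0], "fingers": 4}, {"slide": [2.7, 0.5, -1.5], "rot": [0, 0, 0], "fingers": 4}, {"slide": [4, 0.7, 0], "rot": [0, 0, 0], "fingers": 4}, {"slide": [4, 0.7, 0], "rot": [0, 0, 0], "fingers": 4}, {"slide": [4, 0.7, 0], "rot": [0, 0, 0], "fingers": 4}, {"slide": [4, 0.7, 0], "rot": [0, 0, 0], "fingers": 4}, {"slide": [4, 0.7, 0], "rot": [0, 0, 0], "fingers": 4}, {"slide": [4, 0.7, 0], "rot": [0, 0, 0], "fingers": 4}, {"slide": [3, 0.5, 0], "rot": [0, 0, 0], "fingers": 4}, {"slide": [0, 0, 0], "rot": [0, 0, 0], "fingers": 4}]'

```text
time: 18.9
tool_pos: [0.4599, 0.312, 0.1399]
tool_rot: [-2.012, -2.409, -0.005]
wrist_force: [-0.8, -0.0, -0.8]
opening: 0.554
grip_force: 31.5
```

carry_out --targets '[{"slide": [0, 0, 0], "rot": [0, 0, 0], "fingers": 4}, {"slide": [0, 0, 0], "rot": [0, 0, 0], "fingers": 4}]'

```text
time: 19.1
tool_pos: [0.4615, 0.3049, 0.1391]
tool_rot: [2.022, 2.403, -0.002]
wrist_force: [1.1, -0.4, -0.3]
opening: 0.552
grip_force: 31.5
```

```bash
python3 p.py .4617 .3061 .021 .171
```

```text
t 19.1 pos [0.4615 0.3049 0.1391] yaw 0.172 z [-0.    -0.001 -1.   ] op 0.552 q7 -0.9
slide cm [ 0.13  0.04 11.81] rows@4.5: 2.6 after turn, slide: [ 0.13  0.04 11.81] turn z 0.001
```

carry_out --targets '[{"slide": [0.1, 0, 2], "rot": [0, 0, 0], "fingers": 4}, {"slide": [0, 0, 3], "rot": [0, 0, 0], "fingers": 4}, {"slide": [0, 0, 3], "rot": [0, 0, 0], "fingers": 4}, {"slide": [0, 0, 2.5], "rot": [0, 0, 0], "fingers": 4}, {"slide": [0, 0, 1.3], "rot": [0, 0, 0], "fingers": 4}, {"slide": [0, 0, 0], "rot": [0, 0, 0], "fingers": 4}, {"slide": [0, 0, 0], "rot": [0, 0, 0], "fingers": 6}, {"slide": [0, 0, 0], "rot": [0, 0, 0], "fingers": 7.5}, {"slide": [0, 0, 0], "rot": [0, 0, 0], "fingers": 7.5}, {"slide": [0, 0, -3], "rot": [0, 0, 0], "fingers": 7.5}, {"slide": [0, 0, -4.5], "rot": [0, 0, 0], "fingers": 7.5}, {"slide": [0, 0, -3], "rot": [0, 0, 0], "fingers": 7}]'

```text
time: 20.3
tool_pos: [0.4614, 0.3082, 0.1291]
tool_rot: [2.021, 2.405, 0.003]
wrist_force: [0.3, 0.1, 0.1]
opening: 0.817
grip_force: 0.0
```

```bash
python3 p.py .4365 .131 .12 .171;python3 - <<'E'
from h import *
grab_frame("top");grab_frame("scene"); locate("slim_spool",(.437,.131))
E
```

```text
t 20.3 pos [0.4614 0.3082 0.1291] yaw 0.173 z [ 0.002  0.002 -1.   ] op 0.817 q7 -0.92
slide cm [-17.02  -5.51   0.88] rows@4.5: 3.8 after turn, slide: [-17.04  -5.47   0.88] turn z 0.002
slim_spool top missed
slim_spool scene [43.39  13.136] 0.148
```

carry_out --targets '[{"slide": [-3, -1, 0], "rot": [0, 0, 0], "fingers": 7}, {"slide": [-4, -1.3, 0], "rot": [0, 0, 0], "fingers": 7}, {"slide": [-4, -1.3, 0], "rot": [0, 0, 0], "fingers": 7}, {"slide": [-4, -1.3, 0], "rot": [0, 0, 0], "fingers": 7}, {"slide": [-2.1, -0.7, 0], "rot": [0, 0, 0], "fingers": 7}, {"slide": [0, 0, 0], "rot": [0, 0, 0], "fingers": 7}, {"slide": [0, 0, 0], "rot": [0, 0, 0], "fingers": 7}, {"slide": [0, 0, 0], "rot": [0, 0, 0], "fingers": 7}]'

```text
time: 21.3
tool_pos: [0.4355, 0.1305, 0.126]
tool_rot: [-2.019, -2.406, -0.001]
wrist_force: [0.8, -0.9, 0.9]
opening: 0.818
grip_force: 0.0
```

```bash
python3 p.py .436 .131 .018 .171
python3 - <<'E'
from h import *
grab_frame("top");grab_frame("scene"); locate("slim_spool",(.437,.131));locate("fat_spool",(.4617,.306),z=.005)
E
```

```text
t 21.3 pos [0.4355 0.1305 0.126 ] yaw 0.174 z [-0.     0.001 -1.   ] op 0.818 q7 -0.65
slide cm [ 0.03  0.06 10.8 ] rows@4.5: 2.4 after turn, slide: [ 0.03  0.06 10.8 ] turn z 0.003
slim_spool top [44.223 11.521] 1.668
slim_spool scene [43.517 13.214] 0.193
slim_spool top+scene [43.671 13.027] 1.006
fat_spool top missed
fat_spool scene [46.198 30.519] 0.051
```

carry_out --targets '[{"slide": [0, 0, 2], "rot": [0, 0, 0], "fingers": 7}, {"slide": [0, 0, 3], "rot": [0, 0, 0], "fingers": 7}, {"slide": [0, 0, 3], "rot": [0, 0, 0], "fingers": 7}, {"slide": [0, 0, 1.8], "rot": [0, 0, 0], "fingers": 6}, {"slide": [0, 0, 1], "rot": [0, 0, 0], "fingers": 5}, {"slide": [0, 0, 0], "rot": [0, 0, 0], "fingers": 3.5}, {"slide": [0, 0, 0], "rot": [0, 0, 0], "fingers": 2.2}, {"slide": [0, 0, 0], "rot": [0, 0, 0], "fingers": 2.2}, {"slide": [0, 0, 0], "rot": [0, 0, 0], "fingers": 2.2}, {"slide": [0, 0, 0], "rot": [0, 0, 0], "fingers": 2.2}]'

```text
time: 22.6
tool_pos: [0.4358, 0.1293, 0.0189]
tool_rot: [2.021, 2.404, 0.001]
wrist_force: [-0.4, 0.2, -0.5]
opening: 0.344
grip_force: 29.6
```

```bash
python3 p.py .4516 .3764 .16 .171
```

```text
t 22.6 pos [0.4358 0.1293 0.0189] yaw 0.172 z [ 0.001  0.    -1.   ] op 0.344 q7 -0.86
slide cm [ 24.07   5.81 -14.11] rows@4.5: 5.3 after turn, slide: [ 24.08   5.78 -14.11] turn z 0.001
```

carry_out --targets '[{"slide": [0, 0, -2.5], "rot": [0, 0, 0], "fingers": 2.2}, {"slide": [0, 0, -4.5], "rot": [0, 0, 0], "fingers": 2.2}, {"slide": [0, 0, -4.5], "rot": [0, 0, 0], "fingers": 2.2}, {"slide": [2.5, 0.6, -2.6], "rot": [0, 0, 0], "fingers": 2.2}, {"slide": [4, 1, 0], "rot": [0, 0, 0], "fingers": 2.2}, {"slide": [4, 1, 0], "rot": [0, 0, 0], "fingers": 2.2}, {"slide": [4, 1, 0], "rot": [0, 0, 0], "fingers": 2.2}, {"slide": [4, 0.9, 0], "rot": [0, 0, 0], "fingers": 2.2}, {"slide": [3.5, 0.8, 0], "rot": [0, 0, 0], "fingers": 2.2}, {"slide": [2, 0.5, 0], "rot": [0, 0, 0], "fingers": 2.2}, {"slide": [0, 0, 0], "rot": [0, 0, 0], "fingers": 2.2}, {"slide": [0, 0, 0], "rot": [0, 0, 0], "fingers": 2.2}]'

```text
time: 23.8
tool_pos: [0.4509, 0.3756, 0.1591]
tool_rot: [2.02, 2.406, -0.001]
wrist_force: [0.3, -1.2, 0.3]
opening: 0.341
grip_force: 29.9
```

carry_out --targets '[{"slide": [0, 0, 0], "rot": [0, 0, 0], "fingers": 2.2}]'

```text
time: 23.9
tool_pos: [0.4515, 0.3743, 0.1592]
tool_rot: [2.022, 2.403, -0.002]
wrist_force: [0.4, -0.6, -1.2]
opening: 0.339
grip_force: 29.9
```

```bash
python3 p.py .4516 .3764 .025 .171
```

```text
t 23.9 pos [0.4515 0.3743 0.1592] yaw 0.172 z [-0.    -0.001 -1.   ] op 0.339 q7 -0.99
slide cm [ 0.22  0.05 13.42] rows@4.5: 3.0 after turn, slide: [ 0.22  0.05 13.42] turn z 0.001
```

carry_out --targets '[{"slide": [0.2, 0, 2.5], "rot": [0, 0, 0], "fingers": 2.2}, {"slide": [0, 0, 3.5], "rot": [0, 0, 0], "fingers": 2.2}, {"slide": [0, 0, 3.5], "rot": [0, 0, 0], "fingers": 2.2}, {"slide": [0, 0, 2.5], "rot": [0, 0, 0], "fingers": 2.2}, {"slide": [0, 0, 1.4], "rot": [0, 0, 0], "fingers": 2.2}, {"slide": [0, 0, 0], "rot": [0, 0, 0], "fingers": 2.2}, {"slide": [0, 0, 0], "rot": [0, 0, 0], "fingers": 4}, {"slide": [0, 0, 0], "rot": [0, 0, 0], "fingers": 5}, {"slide": [0, 0, 0], "rot": [0, 0, 0], "fingers": 5}, {"slide": [0, 0, -3], "rot": [0, 0, 0], "fingers": 5}, {"slide": [0, 0, -4.5], "rot": [0, 0, 0], "fingers": 5}, {"slide": [0, 0, -4.5], "rot": [0, 0, 0], "fingers": 5}]'

```text
time: 25.1
tool_pos: [0.4505, 0.3776, 0.1468]
tool_rot: [-2.02, -2.405, 0.001]
wrist_force: [1.1, 1.3, -0.7]
opening: 0.585
grip_force: 0.0
```

carry_out --targets '[{"slide": [-4, 0, -2], "rot": [0, 0, 0], "fingers": 5}, {"slide": [-4, 0, 0], "rot": [0, 0, 0], "fingers": 5}, {"slide": [-4, 0, 0], "rot": [0, 0, 0], "fingers": 5}, {"slide": [-4, 0, 0], "rot": [0, 0, 0], "fingers": 5}, {"slide": [-4, 0, 0], "rot": [0, 0, 0], "fingers": 5}, {"slide": [-4, 0, 0], "rot": [0, 0, 0], "fingers": 5}, {"slide": [0, 0, 0], "rot": [0, 0, 0], "fingers": 5}]'

```text
time: 25.8
tool_pos: [0.4934, 0.1344, 0.1651]
tool_rot: [2.03, 2.394, -0.005]
wrist_force: [-1.0, -0.9, -0.5]
opening: 0.586
grip_force: 0.0
```

Run:
```python
from h import *
grab_frame("top");f=grab_frame("scene"); cv2.imwrite("pics/end.png",f[:,:,::-1])
locate("slim_spool",(.4516,.3764),z=.005);locate("fat_spool",(.4617,.306),z=.005);locate("small_roll",(.666,-.007),z=.036)
```

```text
slim_spool top missed
slim_spool scene [44.828 37.802] 0.231
fat_spool top missed
fat_spool scene [46.29  30.636] 0.055
small_roll top [66.528 -0.898] 0.113
small_roll scene [66.493 -0.76 ] 0.122
small_roll top+scene [66.464 -0.863] 0.122
```

View pics/end.png

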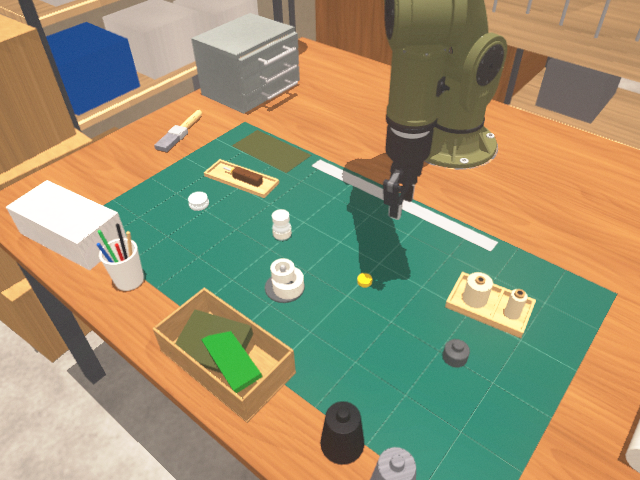

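Everything is in place: awl in the tray (240,178), rolls stacked (286,278), spools upright in their bays (478,290; 516,304), jar standing (281,225).

```bash
python3 -c "
from station import *
print(job_done())"
```

```text
the job is handed in; nothing more can be done
None
```

I handed the job in at about 26 s of the 128 s: both rolls are on the post, both spools upright in their bays, the awl flat in the long tray, and the jar standing; the big roll is about 9 mm off the post's axis (15 mm allowed), and the hand-in returned no verdict.

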